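# Check a reagent carton into the receiving station

## Robot

A 7-joint arm with a two-finger parallel gripper is mounted at the origin on the work surface. World frame = base frame: x ahead of the robot, y to its left, z up, the work surface at z = 0. Lengths are in mm, angles in rad, forces in N, time in s.
With the tool pointing down it reaches from about 400 to 850 mm from the base axis. Payload 10.4 kg.
Tool frame: the origin (TCP) lies between the finger pads; the fingertips stand 11 mm ahead of it and the grasp point (between the pads) lies 8 mm behind it; z points along the fingers, y is the line along which they close (so a half turn about z gives the same grasp; the last joint's range is limited). The gripper opens to 85 mm and grips with 20 to 120 N. Pads are 22 mm wide; open, the fingers measure 114 mm over their backs; the gripper's body (76 mm by 85 mm) begins 54 mm behind the grasp point. The pads swing forward as they close: fully open they stand 13 mm farther back than shut.
Start: joints at [1.191, 0.332, -0.065, 1.46, 0.022, 1.35, -0.088], TCP at [218.32, -585.65, 242.338] pointing down, gripper open.
Joint ranges: [-2.6, 2.6], [-0.5, 2.12], [-1.47, 1.34], [0.16, 2.42], [-1.27, 4.41], [0.06, 2.06], [-2.6, 2.6]. Speed limits (rad/s): [2.22, 2.22, 2.79, 2.79, 3.14, 3.14, 3.14].

## Interface

Orientations are given as a unit quaternion [w, x, y, z].
In Python, from rig import bot gives the robot as it stands. The module is installed in compiled form; this text tells all that it offers.
- The arm moves only by the tool arm_command, never from a script. Its argument "targets" is a list of rows, each an object with "travel": the shift along the tool's x, y, z in m, a list of three; "rot": the turn, a rotation vector about the tool's x, y, z in rad, a list of three; "gripper": the finger opening in m, from 0 to 0.0854. A call has 1 to 12 rows; each row is the pose to reach, as a shift and turn from the pose commanded when the call began, along the tool's axes at that moment; what a row does not reach only later rows make up. A row lasts 1/12 s, in which the tool goes at most 41.7 mm and 7.16 degrees, less where a joint would pass 70% of its speed; a pose out of reach is approached as far as the arm can. A call with a gripper value outside its range is refused whole. The fingers move at their own pace and stop on an object; "grip_force" is the grip in N (left out, the last holds). Time passes only in rows, so rows that repeat a pose let the fingers close. It gives the time, the measured TCP pose, the force, the opening and the grip force at its end, in the units of the state.
- bot.read_state(): the state, without advancing time (a new reading comes with each control period).
- bot.capture(name): name is "scene" or "top" or "wrist"; returns a dict with "frame" (384x512x3 uint8, red, green, blue), "intrinsics" (3x3 intrinsics, pixels), "position" and "orientation" of the camera in the world; the wrist camera has in their place "mount" (4x4, takes a point from camera to tool coordinates, whose origin is the TCP and whose axes are the flange's). Camera axes: x right, y up, looking along -z (the intrinsics and any distortion apply to the point x, -y, -z); pixel columns grow to the right and rows downward; lengths in mm; the calibration is good to about 2 mm. A picture is of the moment at which its call begins: read the wrist's pose just before it. There is no depth.
- bot.close_job(): hands the job in; it is judged then, once.
The state is a dict: "clock": time; "q": joint angles; "qvel": joint speeds; "joint_torque": joint torques, N m; "eef_pos": TCP position; "tcp_rot": TCP orientation; "contact_force": force on the tool from outside, world axes, zero at the start; "wrist_torque": the same for the moment, N m; "gripper_width": finger opening in mm; "gripper_force": force on a finger pad.
Only numpy, scipy, OpenCV 4.12 (cv2) and the standard library are available. Lean on these libraries where they do the work, as an engineer would, in place of code of your own. Each camera call takes 0.05 s, during which the arm holds its last target. There are 200 camera calls.

## Task

Push the reagent carton gently along the rollers into the station's bay until it is fully home against the end stop, without lifting or tipping it. Then pick up the hand scanner and read the carton's label: keep the scanner level, its window facing straight down about 6 cm above the middle of the label, steady for two seconds. Lay the scanner back down on its underside where you found it, and leave the beaker, bottle, jar and tip box around it undisturbed.

Things in the scene. Friction and masses are not known exactly. Their poses are not given: they have to be found in the camera images.
- station: Receiving station on the bench: a lane of free-turning steel rollers (axes along its x) running along its +y, the push direction, into a white-walled bay with a black end stop; a white instrument housing (y 230 to 360, x +-90, top z 125 mm) stands beyond. Origin on the bench under the lane's centreline; z up. Position and yaw vary.
- lane_entry (a point): Top of the first roller at the lane's open -y end: station frame (0, -245, 55) mm. Rollers of 24 mm diameter every 30 mm, tops at z 55 mm. Lane rails: inner faces x +-62, tops z 75 mm, from y -260 on. The rollers resist little (about 1 N in all at 0.1 m/s) and bring the carton to rest soon after the push ends.
- bay_mouth (a point): Middle of the bay's mouth at roller-top height: station frame (0, 107, 55) mm. A short lead-in (y 65 to 107, tops z 75 mm) narrows to the bay, whose walls (y 107 to 225) have inner faces x +-55 and tops z 105 mm.
- end_stop (a point): Middle of the end stop's face at roller-top height: station frame (0, 220, 55) mm; rigid, as wide as the bay, its top at z 118 mm.
- bay_home (a point): The point where the carton's origin lies when it is fully home: station frame (0, 150, 55) mm, centre of the bay at roller-top height; axes as the station's.
- carton: Closed cardboard carton, 100 (x) by 140 (y, along the lane) by 75 mm high, about 0.5 kg, standing on the rollers between the lane rails (12 mm play each side, 5 mm in the bay). Origin at the centre of its underside, z up. A white barcode label 60 by 45 mm lies on the middle of its top. In the bay about 25 mm of its rear end still sticks out of the bay walls.
- label (a point): Middle of the label, on the centre of the carton's top face, 75 mm above the carton's origin; z up out of the label.
- scanner: 180 g hand scanner lying on the bench in front of the lane, left or right, about along world y. Along its x: black foot (x -75 to -57 mm, 40 wide, z 0-24), grey grip bar (x -75 to 40, 30 wide, z 22-50), white head (x 40 to 85, 46 wide, z 0-58). Origin on its underside below mid-grip, near its balance point; +x to the head, z up. Grip the bar there from above, closing along y.
- scanner_window (a point): The scanner's reading window, in the underside of its head: 62.5 mm along +x from the scanner's origin, at the underside's level (z 0). It looks along the scanner's -z.
- tip_box: Blue box of pipette tips with clear lid, 88 x 123 x 54 mm, loose; lies on the other side from the scanner. Leave alone. Origin at the centre of its underside.
- beaker: Glass beaker, 70 mm across, 85 mm high, standing in front of the lane between the scanner and the tip box. Leave alone. Origin under its centre.
- amber_bottle: Amber bottle with blue cap, 64 mm across, 140 mm high, in front of the lane at the far left or far right. Leave alone. Origin under its centre.
- powder_jar: White plastic jar, 80 mm across, 130 mm high, in front of the lane at the other end from the amber bottle. Leave alone. Origin under its centre.
Mind the look-alikes: they are no part of the job. Leave any red look-alike of the scanner alone.

How it is judged (in metres and radians):
On the way, in this order (a step that is already met when the one before it is completed fails the run):
1. the carton is fully home in the bay, at rest (y of carton in the frame of bay_home above -0.008 m and horizontal distance between carton and bay_home below 0.012 m and angle between the y axis of carton and the y axis of station, either way round below 0.09 rad and angle between carton's own z axis and vertical below 0.05 rad and linear speed of carton below 0.02 m/s), for 0.2 s.
2. the scanner's window is held level and steady over the label, 35 to 100 mm above it and within 18 mm of its middle, for one second (horizontal distance between scanner_window and label below 0.018 m and z of scanner_window in the frame of label between 0.035 and 0.1 m and angle between scanner's own z axis and vertical below 0.2 rad and linear speed of scanner below 0.03 m/s and contact force between scanner and the fingers above 0.5 N and y of carton in the frame of bay_home above -0.008 m and horizontal distance between carton and bay_home below 0.012 m and angle between the y axis of carton and the y axis of station, either way round below 0.09 rad and angle between carton's own z axis and vertical below 0.05 rad), for 1 s.
At the end, for the whole second after the job is handed in: The carton rests upright on the rollers in the bay, within 8 mm of the end stop (origin within 12 mm of bay_home, square to the lane within 0.09 rad); the scanner lies at rest on its underside on the bench, within 60 mm of where it was at the start (all of step 1 and distance of scanner from where it was at the start of the episode below 0.06 m and height (world z) of scanner below 0.006 m and angle between scanner's own z axis and vertical below 0.08 rad and linear speed of scanner below 0.02 m/s); the robot touches nothing.
It fails at once if the carton is lifted off the rollers or tipped (origin more than 25 mm above the roller tops, or tilted over 0.25 rad) (z of carton in the frame of bay_home above 0.025 m or angle between carton's own z axis and vertical above 0.25 rad).
It fails at once if the carton is shot along faster than 0.4 m/s (linear speed of carton above 0.4 m/s).
It fails at once if the carton is pushed with more than 50 N (contact force between carton and the fingers above 50 N).
It fails at once if a bystander is moved by more than 30 mm or tipped over (distance of any of tip_box, beaker, amber_bottle, powder_jar from where it was at the start of the episode above 0.03 m or angle between any of tip_box, beaker, amber_bottle, powder_jar's own z axis and vertical above 0.4 rad).
It also fails if it takes over 70 s, if anything falls off the work surface, if the arm or the gripper's body presses on something with over 40 N, if the wrist force passes 120 N, or if a joint passes its speed limit or range.

## Working session

There is one attempt and no reset: what is moved stays moved. The work goes in short steps, Python scripts to look and compute and a tool call to move; the robot and the scene stay as the last step left them, time stands still between calls to the robot, and variables do not carry over. Pictures are saved under pics/ and viewed, at most 10 in all, crops included, and the job is handed in when it is done.

Besides the shell and the picture viewer there is one more tool, called after "Emit:" as name([rows], argument=value, ...), one row to a line, values as JSON. arm_command: Moves the arm, as the interface text tells. Its arguments: {"type":"object","properties":{"targets":{"type":"array"},"grip_force":{"type":"number"}},"required":["targets"]}

```bash
mkdir -p pics
cat > h.py <<'E'
import numpy as np, cv2
from scipy.spatial.transform import Rotation as R
from rig import bot
def rot(q): return R.from_quat([q[1],q[2],q[3],q[0]]).as_matrix()
def cam(n):
    s=bot.read_state(); c=bot.capture(n)
    if n=="wrist":
        T=np.array(c["mount"]); Rt=rot(s["tcp_rot"])
        c["R"]=Rt@T[:3,:3]; c["p"]=np.array(s["eef_pos"])+Rt@T[:3,3]
    else: c["R"]=rot(c["orientation"]); c["p"]=np.array(c["position"])
    return c
def ray(c,uv,z):
    K=np.array(c["intrinsics"]); uv=np.atleast_2d(uv).astype(float)
    d=np.c_[uv,np.ones(len(uv))]@np.linalg.inv(K).T*[1,-1,-1]
    d=d@c["R"].T
    return c["p"]+d*((z-c["p"][2])/d[:,2])[:,None]
def proj(c,P):
    q=((np.atleast_2d(P)-c["p"])@c["R"])*[1,-1,-1]; q=q@np.array(c["intrinsics"]).T
    return q[:,:2]/q[:,2:]
def save(c,name): cv2.imwrite("pics/"+name,np.ascontiguousarray(c["frame"][:,:,::-1]))
E
python3 - <<'E'
from h import *
s=bot.read_state(); print({k:np.round(v,3) for k,v in s.items()})
for n in("top","scene"):
    c=cam(n); save(c,n+"0.png"); print({k:v for k,v in c.items() if k not in("frame","R","p")})
c=cam("wrist"); print(c["mount"],c["intrinsics"])
E
```

```text
{'clock': np.float64(0.0), 'q': array([ 1.191,  0.333, -0.065,  1.461,  0.022,  1.35 , -0.089]), 'qvel': array([-0.   , -0.001, -0.   ,  0.   , -0.001,  0.002, -0.   ]), 'joint_torque': array([-1.0000e-03, -6.2545e+01,  4.8000e-02, -3.9161e+01,  1.6000e-02,
        1.0000e-02,  0.0000e+00]), 'eef_pos': array([ 218.179, -585.282,  241.531]), 'tcp_rot': array([-0.001,  0.984,  0.177, -0.   ]), 'contact_force': array([-0.137,  0.428,  0.009]), 'wrist_torque': array([-0.022,  0.013,  0.013]), 'gripper_force': np.float64(0.0), 'gripper_width': np.float64(85.656)}
{'intrinsics': array([[366.70952165,   0.        , 250.86383638],
       [  0.        , 366.70952165, 192.23649262],
       [  0.        ,   0.        ,   1.        ]]), 'position': array([ 481.86833823,   -6.96695251, 1250.5957446 ]), 'orientation': array([-0.70232663, -0.01712302,  0.01045173,  0.71157211])}
{'intrinsics': array([[411.89661318,   0.        , 260.10761605],
       [  0.        , 411.89661318, 190.67576068],
       [  0.        ,   0.        ,   1.        ]]), 'position': array([961.77075026, 798.16165192, 883.90195213]), 'orientation': array([0.22997528, 0.10561045, 0.40832308, 0.87705762])}
[[ 5.46666699e-04  9.44210156e-01  3.29343107e-01  8.47643277e+01]
 [ 9.99999504e-01 -7.90408789e-04  6.06193280e-04  2.40040315e-01]
 [ 8.32689538e-04  3.29342612e-01 -9.44210120e-01 -1.31725094e+02]
 [ 0.00000000e+00  0.00000000e+00  0.00000000e+00  1.00000000e+00]] [[276.13683407   0.         254.28065172]
 [  0.         276.13683407 192.85083135]
 [  0.           0.           1.        ]]
```

View pics/top0.png

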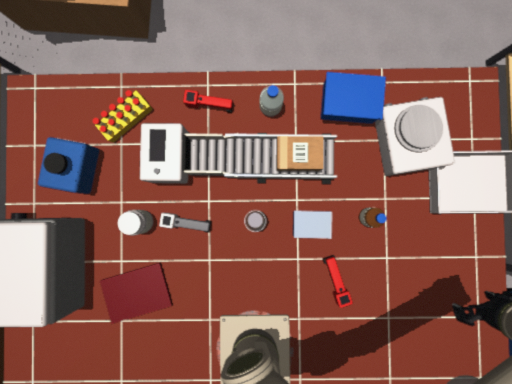

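View pics/scene0.png

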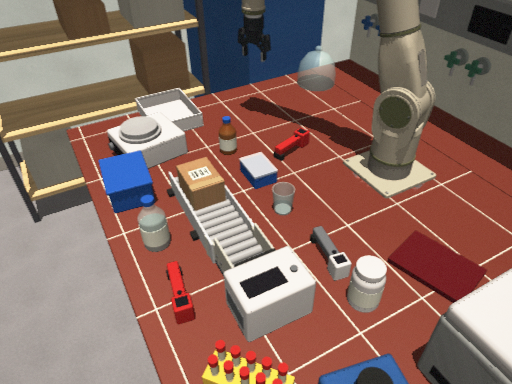

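Candidates for the scanner in the top view are the grey and white one at (185,223), with its head at about (167,221), and two red look-alikes at (208,100) and (338,282). I choose the grey one. The carton is at (300,153) on the lane and pushes left (+y) toward the housing at (163,153). The beaker is at (255,221), the jar at (135,223), the tip box at (313,224) and the bottle at (373,217).

Run:
```python
from h import *
c=cam("top"); f=c["frame"]
cv2.imwrite("pics/crop1.png",cv2.resize(np.ascontiguousarray(f[120:250,110:345,::-1]),None,fx=3.4,fy=3.4,interpolation=cv2.INTER_CUBIC))
hsv=cv2.cvtColor(f,cv2.COLOR_RGB2HSV)
def blob(mask,x0,y0,x1,y1):
    m=np.zeros_like(mask);m[y0:y1,x0:x1]=mask[y0:y1,x0:x1]
    cs,_=cv2.findContours(m,cv2.RETR_EXTERNAL,cv2.CHAIN_APPROX_NONE);k=max(cs,key=cv2.contourArea);return k
H,S,V=[hsv[...,i].astype(int) for i in range(3)]
cart=((H>8)&(H<25)&(S>80)&(V>100)).astype(np.uint8)
k=blob(cart,270,125,335,180); r=cv2.minAreaRect(k);print("carton",r); b=cv2.boxPoints(r); P=ray(c,b,130);print(np.round(P,1),P.mean(0))
white=((S<50)&(V>150)).astype(np.uint8)
k=blob(white,285,138,315,170);r=cv2.minAreaRect(k);print("label",r,ray(c,[r[0]],130))
k=blob(white,135,118,192,190);r=cv2.minAreaRect(k);b=cv2.boxPoints(r);print("housing",r,np.round(ray(c,b,125),1))
gray=((S<90)&(V>50)).astype(np.uint8)
k=blob(gray,157,205,218,240);r=cv2.minAreaRect(k);b=cv2.boxPoints(r);print("scanner",r,np.round(ray(c,b,50),1))
m=np.zeros_like(gray);cv2.drawContours(m,[k],-1,1,-1)
hw=m*white; k=blob(hw,157,205,218,240);r=cv2.minAreaRect(k);print("head",r,np.round(ray(c,[r[0]],58),1))
```

```text
carton ((300.0, 152.5), (31.0, 46.0), 90.0)
[[ 694.5  -79.2  130. ]
 [ 692.4 -220.3  130. ]
 [ 597.  -218.4  130. ]
 [ 598.9  -77.7  130. ]] [ 645.70602944 -148.91098295  130.        ]
label ((300.0, 152.0), (18.0, 14.0), 90.0) [[ 647.16764658 -148.98041642  130.        ]]
housing ((158.0, 151.5), (57.0, 46.0), 90.0) [[745.7 360.3 125. ]
 [743.5 217.2 125. ]
 [566.4 218.2 125. ]
 [568.4 360.4 125. ]]
scanner ((184.0, 222.0), (34.0, 50.0), 90.0) [[490.9 305.9  50. ]
 [488.8 141.7  50. ]
 [377.9 142.7  50. ]
 [379.8 306.3  50. ]]
head ((166.5, 220.0), (13.480716705322266, 13.97391414642334), 9.462321281433105) [[441.8 279.5  58. ]]
```

View pics/crop1.png

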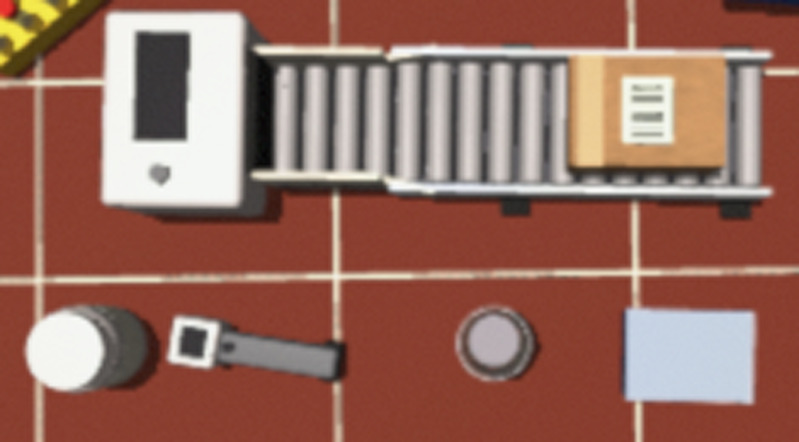

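Run:
```python
from h import *
c=cam("top"); s=bot.read_state()
g=lambda L,z: ray(c,(np.array(L)+.5)/3.4-.5+[110,120],z)
np.set_printoptions(precision=1,suppress=True)
a=g([[395,52],[770,55],[395,187],[770,190]],75);print("rails",a)
m=(a[[0,1]]+a[[2,3]])/2; d=m[0]-m[1];yaw=np.arctan2(-d[0],d[1]);print("mid",m,"yaw",yaw)
h=g([[105,14],[103,203]],125);print("housing back",h)
u=np.array([-np.sin(yaw),np.cos(yaw),0]);
o=h.mean(0)-360*u;print("station origin from housing",o, "entry from rails end",m[1]+260*u)
k=g([[585+140//2*1,0],[648,110]],130);print("label",k[1],"home",o+150*u)
print("label in st y",(k[1]-o)@u,"x",(k[1]-o)@[u[1],-u[0],0])
print("carton rear face top",g([[726,57],[724,167]],130),"front",g([[572,57],[570,166]],130))
hd=g([[195,342]],58)[0]; ft=g([[225,347],[337,360]],50);print("head",hd,"bar",ft)
e=hd-ft[1];print("scanner yaw",np.arctan2(e[1],e[0]),"origin", hd-62.5*e/np.linalg.norm(e))
```

```text
rails [[ 714.1   82.3   75. ]
 [ 706.  -273.1   75. ]
 [ 585.5   83.6   75. ]
 [ 577.8 -270.2   75. ]]
mid [[ 649.8   83.    75. ]
 [ 641.9 -271.6   75. ]] yaw -0.022295337406750243
housing back [[743.  343.  125. ]
 [570.2 345.1 125. ]]
station origin from housing [648.6 -15.9 125. ] entry from rails end [647.7 -11.7  75. ]
label [ 647.2 -149.7  130. ] home [651.9 134.1 125. ]
label in st y -133.84290701559507 x 1.5557829490183037
carton rear face top [[ 694.2 -220.9  130. ]
 [ 594.6 -217.1  130. ]] front [[696.3 -81.9 130. ]
 [597.5 -78.6 130. ]]
head [441.  277.9  58. ] bar [[435.5 250.9  50. ]
 [421.7 143.1  50. ]]
scanner yaw 1.428947011577054 origin [432.2 216.1  54.3]
```

```bash
cat >> h.py <<'E'
def go(P,yaw):  # print shift/turn for tool-down pose with tool x at yaw
    s=bot.read_state(); Rt=rot(s["tcp_rot"]); cx,sx=np.cos(yaw),np.sin(yaw)
    Rg=np.array([[cx,sx,0],[sx,-cx,0],[0,0,-1.]])
    print("t",round(s["clock"],2),"tcp",np.round(s["eef_pos"],1),"q",np.round(s["q"],2),"F",np.round(s["contact_force"],1))
    print("travel",np.round(Rt.T@(np.array(P)-s["eef_pos"])/1000,4),"rot",np.round(R.from_matrix(Rt.T@Rg).as_rotvec(),4))
E
python3 -c "
from h import *
go([644,-275,240],1.553)"
```

```text
t 0.25 tcp [ 218.2 -585.5  241.9] q [ 1.19  0.33 -0.06  1.46  0.02  1.35 -0.09] F [-0.6 -0.2  0.3]
travel [ 0.5074 -0.1422  0.002 ] rot [-6.0000e-04 -3.0000e-04 -1.1962e+00]
```

Emit:
arm_command([
  {"travel":[0.03,-0.01,0],"rot":[0,0,-0.1],"gripper":0.05},
  {"travel":[0.07,-0.02,0],"rot":[0,0,-0.2],"gripper":0.05},
  {"travel":[0.11,-0.03,0],"rot":[0,0,-0.3],"gripper":0.05},
  {"travel":[0.15,-0.04,0],"rot":[0,0,-0.4],"gripper":0.05},
  {"travel":[0.19,-0.05,0],"rot":[0,0,-0.5],"gripper":0.05},
  {"travel":[0.23,-0.06,0],"rot":[0,0,-0.6],"gripper":0.05},
  {"travel":[0.27,-0.075,0],"rot":[0,0,-0.7],"gripper":0.05},
  {"travel":[0.31,-0.09,0],"rot":[0,0,-0.8],"gripper":0.05},
  {"travel":[0.345,-0.1,0],"rot":[0,0,-0.9],"gripper":0.05},
  {"travel":[0.38,-0.11,0],"rot":[0,0,-1.0],"gripper":0.05},
  {"travel":[0.41,-0.12,0],"rot":[0,0,-1.1],"gripper":0.05},
  {"travel":[0.43,-0.125,0],"rot":[0,0,-1.195],"gripper":0.05},
])

```text
clock: 1.25
eef_pos: [580.2, -314.6, 242.2]
tcp_rot: [-0.0, 0.711, 0.703, 0.001]
contact_force: [0.6, -0.4, -0.3]
gripper_width: 49.9
gripper_force: 0.0
```

```bash
python3 -c "
from h import *
go([644,-275,95],1.553)"
```

```text
t 1.25 tcp [ 580.2 -314.6  242.2] q [ 0.74  0.44 -0.43  1.34  0.18  1.4   0.3 ] F [ 0.6 -0.4 -0.3]
travel [0.04   0.0633 0.1473] rot [ 0.0008 -0.0016  0.0075]
```

Emit:
arm_command([
  {"travel":[0.02,0.03,0.02],"rot":[0,0,0],"gripper":0.05},
  {"travel":[0.035,0.055,0.05],"rot":[0,0,0],"gripper":0.05},
  {"travel":[0.035,0.063,0.08],"rot":[0,0,0],"gripper":0.05},
  {"travel":[0.035,0.063,0.11],"rot":[0,0,0],"gripper":0.05},
  {"travel":[0.035,0.063,0.135],"rot":[0,0,0],"gripper":0.05},
  {"travel":[0.035,0.063,0.147],"rot":[0,0,0],"gripper":0.05},
  {"travel":[0.035,0.063,0.147],"rot":[0,0,0],"gripper":0.05},
  {"travel":[0.035,0.063,0.147],"rot":[0,0,0],"gripper":0.05},
  {"travel":[0.035,0.063,0.147],"rot":[0,0,0],"gripper":0.05},
])

```text
clock: 2.0
eef_pos: [642.2, -285.1, 97.6]
tcp_rot: [0.001, 0.714, 0.7, 0.001]
contact_force: [-0.1, -0.0, 1.3]
gripper_width: 50.1
gripper_force: 0.0
```

```bash
python3 -c "
from h import *
go([646,-235,95],1.553)
save(cam('wrist'),'w1.png')"
```

```text
t 2.0 tcp [ 642.2 -285.1   97.6] q [ 0.63  0.64 -0.42  1.37  0.26  1.18  0.17] F [-0.1 -0.   1.3]
travel [0.0501 0.0028 0.0026] rot [ 0.0028  0.0011 -0.0016]
```

View pics/w1.png

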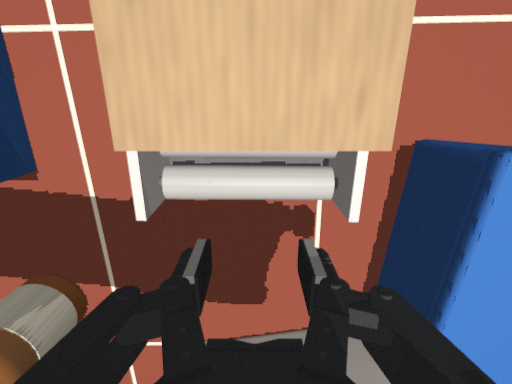

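The carton's rear edge (row 150, columns 114–394) is centred on the fingers and the lane. Now I'll push gently.

Emit:
arm_command([
  {"travel":[0.01,0.001,0.002],"rot":[0,0,0],"gripper":0.05},
  {"travel":[0.02,0.002,0.002],"rot":[0,0,0],"gripper":0.05},
  {"travel":[0.03,0.003,0.002],"rot":[0,0,0],"gripper":0.05},
  {"travel":[0.038,0.003,0.002],"rot":[0,0,0],"gripper":0.05},
  {"travel":[0.043,0.003,0.002],"rot":[0,0,0],"gripper":0.05},
  {"travel":[0.047,0.003,0.002],"rot":[0,0,0],"gripper":0.05},
  {"travel":[0.051,0.003,0.002],"rot":[0,0,0],"gripper":0.05},
  {"travel":[0.055,0.003,0.002],"rot":[0,0,0],"gripper":0.05},
  {"travel":[0.059,0.003,0.002],"rot":[0,0,0],"gripper":0.05},
  {"travel":[0.063,0.003,0.002],"rot":[0,0,0],"gripper":0.05},
  {"travel":[0.069,0.003,0.002],"rot":[0,0,0],"gripper":0.05},
  {"travel":[0.076,0.003,0.002],"rot":[0,0,0],"gripper":0.05},
])

```text
clock: 3.05
eef_pos: [645.7, -208.8, 93.4]
tcp_rot: [0.0, 0.714, 0.7, -0.0]
contact_force: [1.0, -1.5, -0.4]
gripper_width: 50.3
gripper_force: 0.0
```

Emit:
arm_command([
  {"travel":[0.008,0,0],"rot":[0,0,0],"gripper":0.05},
  {"travel":[0.016,0,0],"rot":[0,0,0],"gripper":0.05},
  {"travel":[0.025,0,0],"rot":[0,0,0],"gripper":0.05},
  {"travel":[0.034,0,0],"rot":[0,0,0],"gripper":0.05},
  {"travel":[0.043,0,0],"rot":[0,0,0],"gripper":0.05},
  {"travel":[0.052,0,0],"rot":[0,0,0],"gripper":0.05},
  {"travel":[0.061,0,0],"rot":[0,0,0],"gripper":0.05},
  {"travel":[0.07,0,0],"rot":[0,0,0],"gripper":0.05},
  {"travel":[0.079,0,0],"rot":[0,0,0],"gripper":0.05},
  {"travel":[0.088,0,0],"rot":[0,0,0],"gripper":0.05},
  {"travel":[0.096,0,0],"rot":[0,0,0],"gripper":0.05},
  {"travel":[0.104,0,0],"rot":[0,0,0],"gripper":0.05},
])

```text
clock: 4.05
eef_pos: [647.7, -103.8, 93.3]
tcp_rot: [0.0, 0.714, 0.7, -0.0]
contact_force: [1.7, -1.4, 0.2]
gripper_width: 50.2
gripper_force: 0.0
```

```bash
python3 -c "
from h import *
go([651,40,95],1.553)
a=cam('wrist');b=cam('top');f=cv2.resize(b['frame'][110:200,130:345],(800,335),interpolation=cv2.INTER_CUBIC)
cv2.imwrite('pics/push1.png',np.ascontiguousarray(f[:,:,::-1])); save(a,'w2.png')"
```

```text
t 4.05 tcp [ 647.7 -103.8   93.3] q [ 0.43  0.56 -0.47  1.52  0.27  1.13 -0.11] F [ 1.7 -1.4  0.2]
travel [ 0.1438  0.0006 -0.0017] rot [ 0.      0.0001 -0.0011]
```

View pics/w2.png

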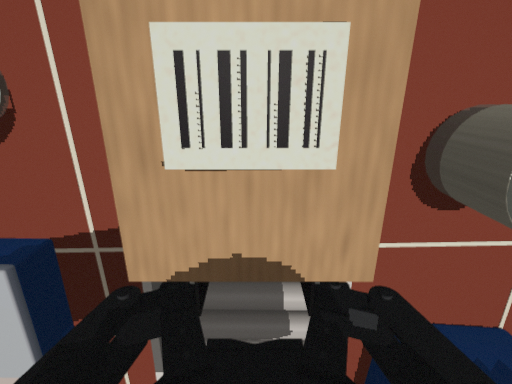

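The fingers are in contact. The carton is square, with its rear edge at row 282 and the label at (250,97).

Emit:
arm_command([
  {"travel":[0.007,0,0],"rot":[0,0,0],"gripper":0.05},
  {"travel":[0.015,0,0],"rot":[0,0,0],"gripper":0.05},
  {"travel":[0.024,0,0],"rot":[0,0,0],"gripper":0.05},
  {"travel":[0.033,0,0],"rot":[0,0,0],"gripper":0.05},
  {"travel":[0.042,0,0],"rot":[0,0,0],"gripper":0.05},
  {"travel":[0.051,0,0],"rot":[0,0,0],"gripper":0.05},
  {"travel":[0.06,0,0],"rot":[0,0,0],"gripper":0.05},
  {"travel":[0.069,0,0],"rot":[0,0,0],"gripper":0.05},
  {"travel":[0.078,0,0],"rot":[0,0,0],"gripper":0.05},
  {"travel":[0.087,0,0],"rot":[0,0,0],"gripper":0.05},
  {"travel":[0.095,0,0],"rot":[0,0,0],"gripper":0.05},
  {"travel":[0.102,0,0],"rot":[0,0,0],"gripper":0.05},
])

```text
clock: 5.15
eef_pos: [649.6, -1.5, 93.3]
tcp_rot: [-0.0, 0.714, 0.701, 0.0]
contact_force: [0.8, -1.7, -0.2]
gripper_width: 50.1
gripper_force: 0.0
```

Emit:
arm_command([
  {"travel":[0.006,0,0],"rot":[0,0,0],"gripper":0.05},
  {"travel":[0.011,0,0],"rot":[0,0,0],"gripper":0.05},
  {"travel":[0.016,0,0],"rot":[0,0,0],"gripper":0.05},
  {"travel":[0.02,0,0],"rot":[0,0,0],"gripper":0.05},
  {"travel":[0.024,0,0],"rot":[0,0,0],"gripper":0.05},
  {"travel":[0.028,0,0],"rot":[0,0,0],"gripper":0.05},
  {"travel":[0.031,0,0],"rot":[0,0,0],"gripper":0.05},
  {"travel":[0.034,0,0],"rot":[0,0,0],"gripper":0.05},
  {"travel":[0.036,0,0],"rot":[0,0,0],"gripper":0.05},
  {"travel":[0.038,0,0],"rot":[0,0,0],"gripper":0.05},
  {"travel":[0.04,0,0],"rot":[0,0,0],"gripper":0.05},
])

```text
clock: 6.07
eef_pos: [650.3, 37.4, 93.3]
tcp_rot: [0.0, 0.714, 0.7, -0.0]
contact_force: [-0.6, -0.7, 0.2]
gripper_width: 50.3
gripper_force: 0.0
```

Emit:
arm_command([
  {"travel":[0.0015,0,0],"rot":[0,0,0],"gripper":0.05},
  {"travel":[0.003,0,0],"rot":[0,0,0],"gripper":0.05},
  {"travel":[0.004,0,0],"rot":[0,0,0],"gripper":0.05},
  {"travel":[0.005,0,0],"rot":[0,0,0],"gripper":0.05},
])

```text
clock: 6.4
eef_pos: [650.5, 42.4, 93.3]
tcp_rot: [0.0, 0.714, 0.7, -0.0]
contact_force: [0.4, -0.8, 0.2]
gripper_width: 49.8
gripper_force: 0.0
```

Emit:
arm_command([
  {"travel":[0.0015,0,0],"rot":[0,0,0],"gripper":0.05},
  {"travel":[0.003,0,0],"rot":[0,0,0],"gripper":0.05},
  {"travel":[0.0045,0,0],"rot":[0,0,0],"gripper":0.05},
  {"travel":[0.006,0,0],"rot":[0,0,0],"gripper":0.05},
])

```text
clock: 6.73
eef_pos: [650.5, 48.5, 93.3]
tcp_rot: [0.0, 0.714, 0.7, -0.0]
contact_force: [0.5, -0.8, 0.6]
gripper_width: 49.9
gripper_force: 0.0
```

Emit:
arm_command([
  {"travel":[0.0012,0,0],"rot":[0,0,0],"gripper":0.05},
  {"travel":[0.0024,0,0],"rot":[0,0,0],"gripper":0.05},
  {"travel":[0.003,0,0],"rot":[0,0,0],"gripper":0.05},
])

```text
clock: 6.98
eef_pos: [650.6, 51.6, 93.3]
tcp_rot: [-0.0, 0.714, 0.7, 0.0]
contact_force: [-0.0, -0.8, -0.3]
gripper_width: 49.9
gripper_force: 0.0
```

```bash
python3 -c "
from h import *
go([651,55,95],1.553)
a=cam('wrist');b=cam('top');f=cv2.resize(b['frame'][110:200,130:345],(800,335),interpolation=cv2.INTER_CUBIC)
g=cv2.resize(a['frame'],(400,300));o=np.zeros((600,800,3),np.uint8);o[:300,:400]=g
h=cam('scene')['frame'][180:330,170:320];o[:300,450:750]=cv2.resize(h,(300,300));o[300:]=f[:300]
cv2.imwrite('pics/push2.png',np.ascontiguousarray(o[:,:,::-1]))"
```

```text
t 6.98 tcp [650.6  51.6  93.3] q [ 0.22  0.56 -0.51  1.52  0.29  1.13 -0.36] F [-0.  -0.8 -0.3]
travel [ 0.0034  0.0003 -0.0017] rot [ 0.    -0.    -0.001]
```

View pics/push2.png

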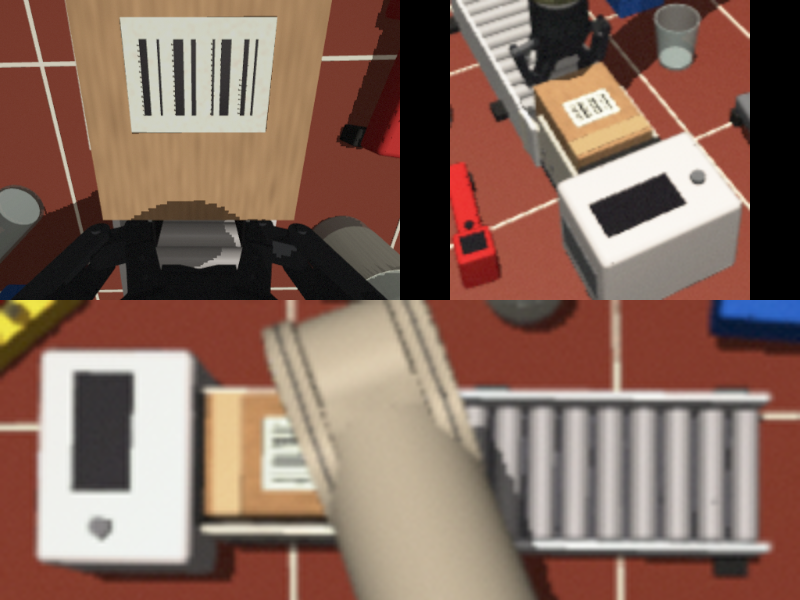

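The carton is nearly home: its front edge is at about (205,455) in the top strip, next to the housing. I'll push on in small steps until the force rises.

Emit:
arm_command([
  {"travel":[0.001,0,0],"rot":[0,0,0],"gripper":0.05},
  {"travel":[0.002,0,0],"rot":[0,0,0],"gripper":0.05},
  {"travel":[0.002,0,0],"rot":[0,0,0],"gripper":0.05},
])

```text
clock: 7.38
eef_pos: [650.6, 53.6, 93.3]
tcp_rot: [-0.0, 0.714, 0.7, 0.0]
contact_force: [0.2, 0.4, 0.3]
gripper_width: 50.4
gripper_force: 0.0
```

Emit:
arm_command([
  {"travel":[0.001,0,0],"rot":[0,0,0],"gripper":0.05},
  {"travel":[0.002,0,0],"rot":[0,0,0],"gripper":0.05},
  {"travel":[0.002,0,0],"rot":[0,0,0],"gripper":0.05},
])

```text
clock: 7.63
eef_pos: [650.7, 54.0, 93.3]
tcp_rot: [0.001, 0.714, 0.7, -0.001]
contact_force: [-1.1, -4.9, 1.6]
gripper_width: 49.7
gripper_force: 0.0
```

Emit:
arm_command([
  {"travel":[0.001,0,0],"rot":[0,0,0],"gripper":0.05},
  {"travel":[0.0015,0,0],"rot":[0,0,0],"gripper":0.05},
])

```text
clock: 7.8
eef_pos: [650.6, 54.1, 93.3]
tcp_rot: [0.001, 0.715, 0.7, -0.001]
contact_force: [-2.0, -10.5, 3.2]
gripper_width: 50.3
gripper_force: 0.0
```

The carton is against the stop (10 N). I'll back off, rise and look down.

Emit:
arm_command([
  {"travel":[-0.01,0,0],"rot":[0,0,0],"gripper":0.05},
  {"travel":[-0.025,0,0],"rot":[0,0,0],"gripper":0.05},
  {"travel":[-0.04,0,0],"rot":[0,0,0],"gripper":0.05},
  {"travel":[-0.05,0,-0.02],"rot":[0,0,0],"gripper":0.06},
  {"travel":[-0.05,0,-0.05],"rot":[0,0,0],"gripper":0.07},
  {"travel":[-0.05,0,-0.08],"rot":[0,0,0],"gripper":0.08},
  {"travel":[-0.05,0,-0.115],"rot":[0,0,0],"gripper":0.08},
  {"travel":[-0.05,0,-0.15],"rot":[0,0,0],"gripper":0.08},
  {"travel":[-0.05,0,-0.18],"rot":[0,0,0],"gripper":0.08},
  {"travel":[-0.05,0,-0.2],"rot":[0,0,0],"gripper":0.08},
  {"travel":[-0.05,0,-0.2],"rot":[0,0,0],"gripper":0.08},
  {"travel":[-0.05,0,-0.2],"rot":[0,0,0],"gripper":0.08},
])

```text
clock: 8.8
eef_pos: [650.2, 5.6, 294.4]
tcp_rot: [0.001, 0.714, 0.7, 0.001]
contact_force: [0.4, 0.3, -1.4]
gripper_width: 80.0
gripper_force: 0.0
```

```bash
python3 -c "
from h import *
a=cam('wrist');save(a,'w3.png')
hsv=cv2.cvtColor(a['frame'],cv2.COLOR_RGB2HSV)
m=((hsv[...,1]<40)&(hsv[...,2]>140)).astype(np.uint8);m=cv2.morphologyEx(m,cv2.MORPH_CLOSE,np.ones((15,15)))
cs,_=cv2.findContours(m,0,2)
for k in cs:
  if cv2.contourArea(k)>400:
    r=cv2.minAreaRect(k);print(np.round(r[0]),np.round(r[1]),round(r[2],1),np.round(ray(a,[r[0]],130),1),np.round(ray(a,cv2.boxPoints(r),130)[:,:2]))
go([428,160,270],1.429)"
```

```text
[114. 274.] [56. 60.] 76.7 [[ 471.3 -117.   130. ]] [[ 433.  -87.]
 [ 508.  -69.]
 [ 512. -149.]
 [ 431. -169.]]
[ 96. 178.] [52. 73.] 81.9 [[474.5   8.3 130. ]] [[436.  32.]
 [516.  42.]
 [515. -17.]
 [429. -28.]]
[253.  44.] [52. 64.] 90.0 [[651.8 138.  130. ]] [[622. 160.]
 [682. 159.]
 [683. 115.]
 [620. 116.]]
[304. 178.] [356. 414.] 90.0 [[705.8   3.7 130. ]] [[ 510.  177.]
 [ 888.  169.]
 [1013. -267.]
 [ 421. -255.]]
[ 27. 107.] [ 67. 222.] 6.7 [[419.7  84.8 130. ]] [[332. -31.]
 [430. 183.]
 [489. 176.]
 [407. -43.]]
t 8.85 tcp [649.7   5.6 292.9] q [ 0.29  0.42 -0.53  1.29  0.21  1.49 -0.23] F [ 0.3 -0.1 -0.1]
travel [ 0.1499 -0.2247  0.0229] rot [-1.000e-04  3.000e-04  1.217e-01]
```

Emit:
arm_command([
  {"travel":[0.012,-0.018,0],"rot":[0,0,0.02],"gripper":0.08},
  {"travel":[0.03,-0.045,0],"rot":[0,0,0.05],"gripper":0.08},
  {"travel":[0.048,-0.072,0],"rot":[0,0,0.07],"gripper":0.08},
  {"travel":[0.066,-0.099,0.005],"rot":[0,0,0.1],"gripper":0.08},
  {"travel":[0.084,-0.126,0.01],"rot":[0,0,0.12],"gripper":0.08},
  {"travel":[0.102,-0.153,0.015],"rot":[0,0,0.122],"gripper":0.08},
  {"travel":[0.12,-0.18,0.02],"rot":[0,0,0.122],"gripper":0.08},
  {"travel":[0.136,-0.204,0.023],"rot":[0,0,0.122],"gripper":0.08},
  {"travel":[0.146,-0.22,0.023],"rot":[0,0,0.122],"gripper":0.08},
  {"travel":[0.15,-0.225,0.023],"rot":[0,0,0.122],"gripper":0.08},
  {"travel":[0.15,-0.225,0.023],"rot":[0,0,0.122],"gripper":0.08},
  {"travel":[0.15,-0.225,0.023],"rot":[0,0,0.122],"gripper":0.08},
])

```text
clock: 9.85
eef_pos: [428.2, 160.0, 269.8]
tcp_rot: [0.0, 0.756, 0.655, -0.0]
contact_force: [0.6, -0.6, -0.4]
gripper_width: 79.9
gripper_force: 0.0
```

```bash
python3 -c "
from h import *
a=cam('wrist');save(a,'w4.png');import pickle;pickle.dump(a,open('w4.pkl','wb'))
go([432,216,80],1.429)"
```

```text
t 9.9 tcp [428.5 159.9 269.8] q [ 0.23 -0.03 -0.66  1.81 -0.02  1.36 -0.57] F [ 0.3 -0.3 -0.3]
travel [ 0.0561 -0.0044  0.1898] rot [-0.0005  0.0003 -0.0009]
```

View pics/w4.png

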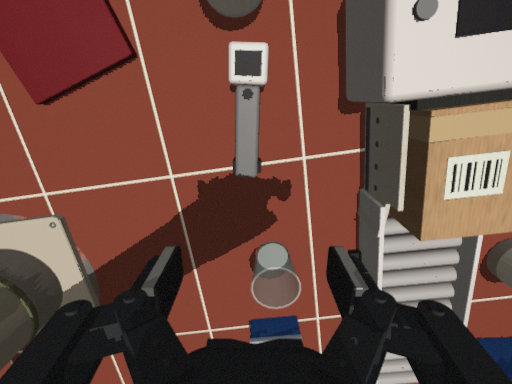

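The grey scanner has its head at (249,63), its bar from (248,87) to (247,172) and its foot at (248,167). It is clear of the beaker at (275,275) and the jar at (235,5).

```bash
python3 -c "
from h import *;import pickle
np.set_printoptions(precision=1,suppress=True)
a=pickle.load(open('w4.pkl','rb'))
t=ray(a,[[248.5,42.5]],58)[0];e=ray(a,[[246.8,175]],50)[0];b=ray(a,[[248.5,90],[247.3,150]],50)
l=ray(a,[[229.5,60],[268,60]],58);print(l)
d=(t-e)[:2];print('len',np.linalg.norm(d));d2=(b[0]-b[1])[:2]
print('yaw',np.arctan2(d[1],d[0]),np.arctan2(d2[1],d2[0]));u=d/np.linalg.norm(d)
print(t[:2]-85*u,e[:2]+75*u)
h=a['frame'];hsv=cv2.cvtColor(h,cv2.COLOR_RGB2HSV)
m=((hsv[...,1]<90)&(hsv[...,2]>60))
for r in (95,110,125,140,150):
  x=np.where(m[r,215:285])[0]+215;print(r,x.min(),x.max(),ray(a,[[(x.min()+x.max())/2,r]],50))
"
```

```text
[[417.6 286.6  58. ]
 [460.6 280.4  58. ]]
len 154.17805671607638
yaw 1.406715552519198 1.4010180358106914
[427.5 217.1] [428.5 222.8]
95 236 259 [[432. 247.  50.]]
110 236 259 [[429.4 229.9  50. ]]
125 235 258 [[425.5 212.4  50. ]]
140 235 258 [[422.7 194.1  50. ]]
150 235 257 [[420.2 181.7  50. ]]
```

```bash
python3 -c "
from h import *
go([427.3,219,33],1.405)"
```

```text
t 9.9 tcp [428.5 159.9 269.8] q [ 0.23 -0.03 -0.66  1.81 -0.02  1.36 -0.57] F [ 0.3 -0.3 -0.3]
travel [ 0.0584 -0.0095  0.2368] rot [-0.0005  0.0003  0.0231]
```

Emit:
arm_command([
  {"travel":[0.015,-0.002,0.01],"rot":[0,0,0.01],"gripper":0.07},
  {"travel":[0.04,-0.006,0.03],"rot":[0,0,0.023],"gripper":0.07},
  {"travel":[0.058,-0.0095,0.06],"rot":[0,0,0.023],"gripper":0.07},
  {"travel":[0.0585,-0.0095,0.09],"rot":[0,0,0.023],"gripper":0.07},
  {"travel":[0.0585,-0.0095,0.12],"rot":[0,0,0.023],"gripper":0.07},
  {"travel":[0.0585,-0.0095,0.15],"rot":[0,0,0.023],"gripper":0.07},
  {"travel":[0.0585,-0.0095,0.17],"rot":[0,0,0.023],"gripper":0.07},
  {"travel":[0.0585,-0.0095,0.17],"rot":[0,0,0.023],"gripper":0.07},
])

```text
clock: 10.57
eef_pos: [425.0, 218.2, 95.9]
tcp_rot: [-0.002, 0.763, 0.646, -0.003]
contact_force: [-0.7, -0.6, -1.0]
gripper_width: 70.1
gripper_force: 0.0
```

```bash
python3 -c "
from h import *
go([427.3,219,33],1.405)
a=cam('wrist');save(a,'w5.png')"
```

```text
t 10.57 tcp [425.  218.2  95.9] q [ 0.1   0.23 -0.73  1.97  0.18  1.01 -0.88] F [-0.7 -0.6 -1. ]
travel [0.0013 0.0026 0.0629] rot [-0.0067  0.0031  0.0002]
```

View pics/w5.png

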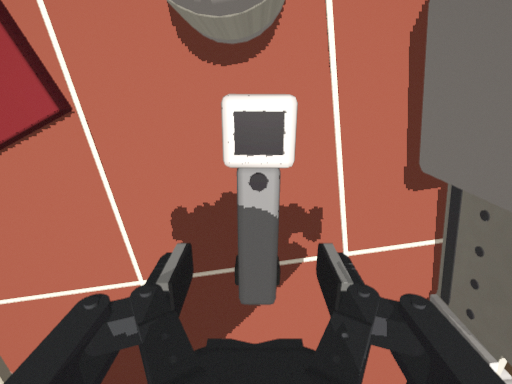

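Top view of the scanner from above: head at (259,131) and bar axis at column 258, between the fingers at 190 and 318. The yaw is aligned, so I'll descend and grip.

Emit:
arm_command([
  {"travel":[0,0.001,0.01],"rot":[0,0,0],"gripper":0.07},
  {"travel":[0,0.001,0.025],"rot":[0,0,0],"gripper":0.07},
  {"travel":[0,0.001,0.04],"rot":[0,0,0],"gripper":0.07},
  {"travel":[0,0.001,0.053],"rot":[0,0,0],"gripper":0.07},
  {"travel":[0,0.001,0.064],"rot":[0,0,0],"gripper":0.07},
  {"travel":[0,0.001,0.065],"rot":[0,0,0],"gripper":0.07},
  {"travel":[0,0.001,0.065],"rot":[0,0,0],"gripper":0.07},
])

```text
clock: 11.2
eef_pos: [427.8, 220.2, 35.5]
tcp_rot: [-0.0, 0.763, 0.647, 0.0]
contact_force: [-0.2, 0.1, 0.9]
gripper_width: 69.8
gripper_force: 0.0
```

```bash
python3 -c "
from h import *
np.set_printoptions(precision=1,suppress=True)
go([427.3,219,33],1.405)
a=cam('wrist')
hsv=cv2.cvtColor(a['frame'],cv2.COLOR_RGB2HSV)
m=((hsv[...,1]<40)&(hsv[...,2]>150)).astype(np.uint8);m[:,:180]=0;m[:,340:]=0;m=cv2.morphologyEx(m,cv2.MORPH_CLOSE,np.ones((5,5)))
cs,_=cv2.findContours(m,0,1)
k=max(cs,key=cv2.contourArea);r=cv2.minAreaRect(k);print(r,ray(a,cv2.boxPoints(r),58))"
```

```text
t 11.2 tcp [427.8 220.2  35.5] q [ 0.1  0.3 -0.7  2.   0.3  0.9 -0.9] F [-0.2  0.1  0.9]
travel [-0. -0.  0.] rot [-0. -0.  0.]
((254.5, 153.0), (106.0, 113.0), 90.0) [[420.6 306.   58. ]
 [462.4 299.1  58. ]
 [458.2 256.5  58. ]
 [410.8 264.3  58. ]]
```

Emit:
arm_command([
  {"travel":[-0.001,0,0.003],"rot":[0,0,0],"gripper":0.07},
  {"travel":[-0.001,0,0.003],"rot":[0,0,0],"gripper":0.05},
  {"travel":[-0.001,0,0.003],"rot":[0,0,0],"gripper":0.04},
  {"travel":[-0.001,0,0.003],"rot":[0,0,0],"gripper":0.02},
  {"travel":[-0.001,0,0.003],"rot":[0,0,0],"gripper":0.02},
  {"travel":[-0.001,0,0.003],"rot":[0,0,0],"gripper":0.02},
  {"travel":[-0.001,0,0.003],"rot":[0,0,0],"gripper":0.02},
  {"travel":[-0.001,0,0.003],"rot":[0,0,0],"gripper":0.02},
  {"travel":[-0.001,0,0.003],"rot":[0,0,0],"gripper":0.02},
], grip_force=45)

```text
clock: 12.0
eef_pos: [427.6, 219.3, 32.7]
tcp_rot: [0.0, 0.763, 0.647, 0.0]
contact_force: [-1.8, -1.3, 5.8]
gripper_width: 29.1
gripper_force: 45.4
```

```bash
python3 -c "
from h import *
go([427.3,219,33],1.405)"
```

```text
t 12.0 tcp [427.6 219.3  32.7] q [ 0.05  0.34 -0.69  2.01  0.28  0.88 -0.95] F [-1.8 -1.3  5.8]
travel [-0.0003 -0.0002 -0.0003] rot [ 0.0006 -0.      0.0017]
```

Emit:
arm_command([
  {"travel":[0,0,-0.005],"rot":[0,0,0],"gripper":0.02},
  {"travel":[0,0,-0.015],"rot":[0,0,0],"gripper":0.02},
  {"travel":[0,0,-0.035],"rot":[0,0,0],"gripper":0.02},
  {"travel":[0,0,-0.055],"rot":[0,0,0],"gripper":0.02},
  {"travel":[0,0,-0.075],"rot":[0,0,0],"gripper":0.02},
  {"travel":[0,0,-0.1],"rot":[0,0,0],"gripper":0.02},
  {"travel":[0,0,-0.125],"rot":[0,0,0],"gripper":0.02},
  {"travel":[0,0,-0.15],"rot":[0,0,0],"gripper":0.02},
  {"travel":[0,0,-0.17],"rot":[0,0,0],"gripper":0.02},
  {"travel":[0,0,-0.185],"rot":[0,0,0],"gripper":0.02},
  {"travel":[0,0,-0.19],"rot":[0,0,0],"gripper":0.02},
  {"travel":[0,0,-0.19],"rot":[0,0,0],"gripper":0.02},
])

```text
clock: 13.0
eef_pos: [427.6, 219.5, 223.6]
tcp_rot: [0.001, 0.763, 0.647, 0.001]
contact_force: [0.3, -0.8, -2.1]
gripper_width: 29.1
gripper_force: 44.8
```

```bash
python3 -c "
from h import *
go([641.6,75.5,223],1.405)"
```

```text
t 13.0 tcp [427.6 219.5 223.6] q [ 0.15  0.07 -0.75  1.82  0.05  1.26 -0.77] F [ 0.3 -0.8 -2.1]
travel [-0.1072  0.2346  0.0011] rot [ 0.0022 -0.0008  0.002 ]
```

Emit:
arm_command([
  {"travel":[-0.004,0.008,0],"rot":[0,0,0],"gripper":0.02},
  {"travel":[-0.012,0.026,0],"rot":[0,0,0],"gripper":0.02},
  {"travel":[-0.023,0.05,0],"rot":[0,0,0],"gripper":0.02},
  {"travel":[-0.035,0.076,0],"rot":[0,0,0],"gripper":0.02},
  {"travel":[-0.047,0.102,0],"rot":[0,0,0],"gripper":0.02},
  {"travel":[-0.059,0.128,0],"rot":[0,0,0],"gripper":0.02},
  {"travel":[-0.071,0.154,0],"rot":[0,0,0],"gripper":0.02},
  {"travel":[-0.082,0.18,0],"rot":[0,0,0],"gripper":0.02},
  {"travel":[-0.092,0.202,0],"rot":[0,0,0],"gripper":0.02},
  {"travel":[-0.101,0.22,0],"rot":[0,0,0],"gripper":0.02},
  {"travel":[-0.106,0.231,0],"rot":[0,0,0],"gripper":0.02},
  {"travel":[-0.107,0.2345,0.001],"rot":[0,0,0],"gripper":0.02},
])

```text
clock: 14.0
eef_pos: [642.3, 72.3, 218.7]
tcp_rot: [-0.0, 0.764, 0.646, -0.001]
contact_force: [-1.1, -0.7, -2.1]
gripper_width: 29.4
gripper_force: 44.8
```

Emit:
arm_command([
  {"travel":[0,0,0],"rot":[0,0,0],"gripper":0.02},
  {"travel":[0,0,0],"rot":[0,0,0],"gripper":0.02},
  {"travel":[0,0,0],"rot":[0,0,0],"gripper":0.02},
  {"travel":[0,0,0],"rot":[0,0,0],"gripper":0.02},
])

```text
clock: 14.33
eef_pos: [640.6, 76.2, 221.4]
tcp_rot: [0.0, 0.762, 0.647, -0.0]
contact_force: [-0.1, -0.2, -1.8]
gripper_width: 29.2
gripper_force: 44.8
```

```bash
python3 -c "
from h import *
go([641.6,75.5,223],1.405)
np.set_printoptions(precision=1,suppress=True)
w=cam('wrist');s=cam('scene');t=cam('top')
for c in(w,s,t): print(proj(c,[[651.8,136.5,130],[651.8,136.5,248]]))
o=np.zeros((600,800,3),np.uint8);o[:300,:400]=cv2.resize(w['frame'],(400,300))
o[:300,400:]=cv2.resize(s['frame'][170:320,160:360],(400,300))
o[300:]=cv2.resize(t['frame'][110:200,120:360],(800,300))
cv2.imwrite('pics/scan.png',np.ascontiguousarray(o[:,:,::-1]))"
```

```text
t 14.33 tcp [640.6  76.2 221.4] q [ 0.24  0.45 -0.58  1.41  0.25  1.36 -0.51] F [-0.1 -0.2 -1.8]
travel [-0.0006  0.0011 -0.0016] rot [-0.      0.0001  0.0032]
[[256.2 128.1]
 [257.9 160.6]]
[[239.7 233. ]
 [237.9 197.9]]
[[207.  151.8]
 [201.5 145.4]]
```

View pics/scan.png

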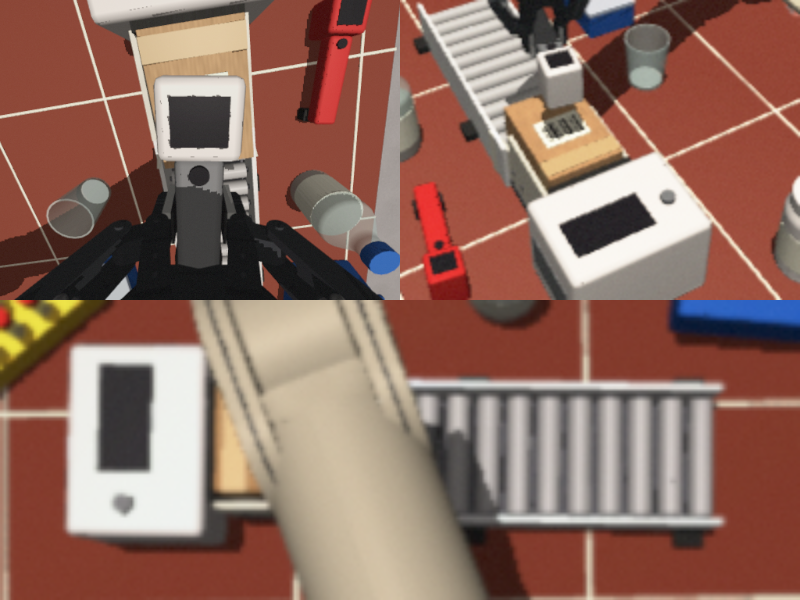

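Scene crop: the head top is at about (559,58) and the label at about (562,127), against predicted positions of (556,56) and (559,126). The window is over the label to within a few mm, so I'll hold for two seconds.

Emit:
arm_command([
  {"travel":[0,0,0],"rot":[0,0,0],"gripper":0.02},
  {"travel":[0,0,0],"rot":[0,0,0],"gripper":0.02},
  {"travel":[0,0,0],"rot":[0,0,0],"gripper":0.02},
  {"travel":[0,0,0],"rot":[0,0,0],"gripper":0.02},
  {"travel":[0,0,0],"rot":[0,0,0],"gripper":0.02},
  {"travel":[0,0,0],"rot":[0,0,0],"gripper":0.02},
  {"travel":[0,0,0],"rot":[0,0,0],"gripper":0.02},
  {"travel":[0,0,0],"rot":[0,0,0],"gripper":0.02},
  {"travel":[0,0,0],"rot":[0,0,0],"gripper":0.02},
  {"travel":[0,0,0],"rot":[0,0,0],"gripper":0.02},
  {"travel":[0,0,0],"rot":[0,0,0],"gripper":0.02},
  {"travel":[0,0,0],"rot":[0,0,0],"gripper":0.02},
])

```text
clock: 15.48
eef_pos: [641.2, 75.4, 221.3]
tcp_rot: [0.0, 0.763, 0.647, 0.0]
contact_force: [0.2, 0.7, -1.7]
gripper_width: 29.1
gripper_force: 44.8
```

Emit:
arm_command([
  {"travel":[0,0,0],"rot":[0,0,0],"gripper":0.02},
  {"travel":[0,0,0],"rot":[0,0,0],"gripper":0.02},
  {"travel":[0,0,0],"rot":[0,0,0],"gripper":0.02},
  {"travel":[0,0,0],"rot":[0,0,0],"gripper":0.02},
  {"travel":[0,0,0],"rot":[0,0,0],"gripper":0.02},
  {"travel":[0,0,0],"rot":[0,0,0],"gripper":0.02},
  {"travel":[0,0,0],"rot":[0,0,0],"gripper":0.02},
  {"travel":[0,0,0],"rot":[0,0,0],"gripper":0.02},
  {"travel":[0,0,0],"rot":[0,0,0],"gripper":0.02},
  {"travel":[0,0,0],"rot":[0,0,0],"gripper":0.02},
  {"travel":[0,0,0],"rot":[0,0,0],"gripper":0.02},
  {"travel":[0,0,0],"rot":[0,0,0],"gripper":0.02},
])

```text
clock: 16.48
eef_pos: [641.2, 75.4, 221.3]
tcp_rot: [0.0, 0.763, 0.647, 0.0]
contact_force: [-0.2, -0.2, -2.5]
gripper_width: 29.4
gripper_force: 44.8
```

Emit:
arm_command([
  {"travel":[0.004,-0.008,0],"rot":[0,0,0],"gripper":0.02},
  {"travel":[0.012,-0.026,0],"rot":[0,0,0],"gripper":0.02},
  {"travel":[0.023,-0.05,0],"rot":[0,0,0],"gripper":0.02},
  {"travel":[0.035,-0.076,0],"rot":[0,0,0],"gripper":0.02},
  {"travel":[0.047,-0.102,0],"rot":[0,0,0],"gripper":0.02},
  {"travel":[0.059,-0.128,0],"rot":[0,0,0],"gripper":0.02},
  {"travel":[0.071,-0.154,0],"rot":[0,0,0],"gripper":0.02},
  {"travel":[0.082,-0.18,0],"rot":[0,0,0],"gripper":0.02},
  {"travel":[0.092,-0.202,0],"rot":[0,0,0],"gripper":0.02},
  {"travel":[0.101,-0.22,0],"rot":[0,0,0],"gripper":0.02},
  {"travel":[0.106,-0.231,0],"rot":[0,0,0],"gripper":0.02},
  {"travel":[0.107,-0.2345,0],"rot":[0,0,0],"gripper":0.02},
])

```text
clock: 17.48
eef_pos: [425.8, 220.7, 221.6]
tcp_rot: [0.0, 0.762, 0.648, 0.0]
contact_force: [0.6, -1.0, -1.4]
gripper_width: 29.4
gripper_force: 44.8
```

Emit:
arm_command([
  {"travel":[0,0,0],"rot":[0,0,0],"gripper":0.02},
  {"travel":[0,0,0],"rot":[0,0,0],"gripper":0.02},
  {"travel":[0,0,0],"rot":[0,0,0],"gripper":0.02},
  {"travel":[0,0,0],"rot":[0,0,0],"gripper":0.02},
])

```text
clock: 17.82
eef_pos: [428.1, 218.4, 221.1]
tcp_rot: [-0.0, 0.763, 0.646, -0.0]
contact_force: [0.1, 0.1, -1.4]
gripper_width: 29.1
gripper_force: 44.8
```

```bash
python3 -c "
from h import *
go([427.6,219.3,33],1.405)"
```

```text
t 17.82 tcp [428.1 218.4 221.1] q [ 0.16  0.08 -0.75  1.83  0.06  1.26 -0.77] F [ 0.1  0.1 -1.4]
travel [ 0.0007 -0.0006  0.1881] rot [-0.0004 -0.0001  0.0001]
```

Descend to just above the bench, then go down slowly.

Emit:
arm_command([
  {"travel":[0,0,0.01],"rot":[0,0,0],"gripper":0.02},
  {"travel":[0,0,0.03],"rot":[0,0,0],"gripper":0.02},
  {"travel":[0,0,0.055],"rot":[0,0,0],"gripper":0.02},
  {"travel":[0,0,0.08],"rot":[0,0,0],"gripper":0.02},
  {"travel":[0,0,0.105],"rot":[0,0,0],"gripper":0.02},
  {"travel":[0,0,0.13],"rot":[0,0,0],"gripper":0.02},
  {"travel":[0,0,0.15],"rot":[0,0,0],"gripper":0.02},
  {"travel":[0,0,0.165],"rot":[0,0,0],"gripper":0.02},
  {"travel":[0,0,0.174],"rot":[0,0,0],"gripper":0.02},
  {"travel":[0,0,0.179],"rot":[0,0,0],"gripper":0.02},
  {"travel":[0,0,0.182],"rot":[0,0,0],"gripper":0.02},
  {"travel":[0,0,0.184],"rot":[0,0,0],"gripper":0.02},
])

```text
clock: 18.82
eef_pos: [427.7, 219.3, 37.4]
tcp_rot: [0.0, 0.763, 0.647, 0.0]
contact_force: [0.4, -0.3, -1.6]
gripper_width: 28.9
gripper_force: 44.9
```

Emit:
arm_command([
  {"travel":[0,0,0.001],"rot":[0,0,0],"gripper":0.02},
  {"travel":[0,0,0.002],"rot":[0,0,0],"gripper":0.02},
  {"travel":[0,0,0.003],"rot":[0,0,0],"gripper":0.02},
  {"travel":[0,0,0.003],"rot":[0,0,0],"gripper":0.02},
  {"travel":[0,0,0.003],"rot":[0,0,0],"gripper":0.02},
])

```text
clock: 19.23
eef_pos: [427.5, 219.2, 34.5]
tcp_rot: [0.0, 0.763, 0.647, 0.0]
contact_force: [-0.9, 0.6, -2.2]
gripper_width: 29.4
gripper_force: 44.9
```

Emit:
arm_command([
  {"travel":[0,0,0.0007],"rot":[0,0,0],"gripper":0.02},
  {"travel":[0,0,0.0014],"rot":[0,0,0],"gripper":0.02},
  {"travel":[0,0,0.002],"rot":[0,0,0],"gripper":0.02},
  {"travel":[0,0,0.002],"rot":[0,0,0],"gripper":0.02},
])

```text
clock: 19.57
eef_pos: [427.4, 219.2, 32.7]
tcp_rot: [0.0, 0.763, 0.647, -0.0]
contact_force: [-2.9, -3.0, 6.3]
gripper_width: 29.4
gripper_force: 45.9
```

Emit:
arm_command([
  {"travel":[0,0,0],"rot":[0,0,0],"gripper":0.035},
  {"travel":[0,0,0],"rot":[0,0,0],"gripper":0.05},
  {"travel":[0,0,0],"rot":[0,0,0],"gripper":0.07},
  {"travel":[0,0,0],"rot":[0,0,0],"gripper":0.07},
  {"travel":[0,0,0],"rot":[0,0,0],"gripper":0.07},
  {"travel":[0,0,0],"rot":[0,0,0],"gripper":0.07},
  {"travel":[0,0,-0.015],"rot":[0,0,0],"gripper":0.07},
  {"travel":[0,0,-0.035],"rot":[0,0,0],"gripper":0.07},
  {"travel":[0,0,-0.065],"rot":[0,0,0],"gripper":0.07},
  {"travel":[0,0,-0.095],"rot":[0,0,0],"gripper":0.07},
  {"travel":[0,0,-0.125],"rot":[0,0,0],"gripper":0.07},
  {"travel":[0,0,-0.15],"rot":[0,0,0],"gripper":0.07},
])

```text
clock: 20.57
eef_pos: [427.4, 219.5, 184.4]
tcp_rot: [0.0, 0.763, 0.647, 0.001]
contact_force: [1.8, 0.5, -1.0]
gripper_width: 69.9
gripper_force: 0.0
```

Emit:
arm_command([
  {"travel":[-0.02,0,-0.03],"rot":[0,0,0],"gripper":0.07},
  {"travel":[-0.05,0,-0.06],"rot":[0,0,0],"gripper":0.07},
  {"travel":[-0.06,0,-0.08],"rot":[0,0,0],"gripper":0.07},
  {"travel":[-0.06,0,-0.08],"rot":[0,0,0],"gripper":0.07},
  {"travel":[-0.06,0,-0.08],"rot":[0,0,0],"gripper":0.07},
  {"travel":[-0.06,0,-0.08],"rot":[0,0,0],"gripper":0.07},
])

```text
clock: 21.07
eef_pos: [417.2, 160.2, 261.8]
tcp_rot: [0.0, 0.763, 0.647, -0.0]
contact_force: [-0.6, -1.4, -0.7]
gripper_width: 70.0
gripper_force: 0.0
```

```bash
python3 -c "
from h import *
save(cam('wrist'),'end.png')"
```

```text
(no output)
```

View pics/end.png

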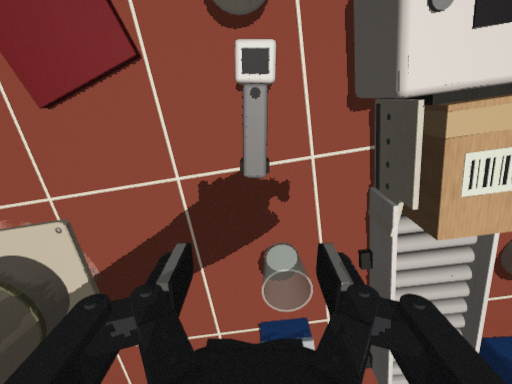

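The scanner lies flat in its place, with its head at (255,61) and its foot at (255,168). The carton is still home, the beaker and jar have not moved, and the gripper is clear.

```bash
python3 -c "
from rig import bot
print(bot.close_job())"
```

```text
the job is handed in; nothing more can be done
None
```

I pushed the carton home against the end stop, held the scanner level over the label for over two seconds, laid it back where it was, and handed the job in; no verdict was returned.

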